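Draw the carrier board out from under the microplate stack

TASK

Draw the flat carrier board out by its upright grip, clear of the stand's front bar, and leave it lying on the bench with nothing holding it, so that the stack of plates and tip rack that stands on it sinks square and upright into the stand; do not lift, unstack or topple the stack and leave the other things on the bench where they are. A hidden pin under the stack keeps the board from coming straight out: shift the board sideways, feeling with light pulls, until you find the place where it comes free.

Things in the scene. Friction and masses are not known exactly. Their poses are not given: they have to be found in the camera images.
- stand: Grey and aluminium stacking stand, fixed. Origin: on the bench under the middle of the stack; x runs from its open front (robot side) to its rear, z up. Base plate 3 mm thick, x -165 to +48 mm, y -70 to +70. Side rails with inner faces at y = +-65.5 and rear stops at x = 44 reach 20 mm high. Inside each rail a ledge, 59 to 66 mm from the middle, its top 8.5 mm above the bench: there the stack comes to rest.
- keeper_bar (a point): Middle of the stand's front keeper bar (stand x -48.5 mm, 25 mm above the bench). The bar is 8 mm thick in x, spans the stand's width and runs from 18 to 33 mm above the bench; the board passes beneath with 3 mm play and cannot be lifted there.
- pin_row (a point): Point on the stand's middle line at stand x = +6 mm, on top of the base plate, under the stack. One fixed upright lock pin, 10 mm across and 5 mm tall, stands out of sight beneath the board at this x, 8 to 15 mm from this point either left (+y of the stand) or right (-y): side and distance unknown.
- carrier: Flat aluminium board, about 0.2 kg, 197 x 84 x 12 mm, lying on the base plate, rear under the stack; axes parallel to the stand's, centred in y at the start. Origin: on its underside below the middle of the grip; it reaches 25 mm in front (-x) and 172 mm behind. Shifts up to 16 mm sideways each way; friction under the load 3 to 8 N, more if pressed down. Clear of the bar when its origin is 228 mm from the stand's.
- grip (a point): Middle of the upright black grip block on the board, 30 mm above the board's underside over its origin. The block is 32 mm long in x, 30 mm thick in y and stands from 12 to 48 mm above the underside; the stack begins 95 mm behind its middle.
- cross_slot (a point): Middle of a hidden slot in the board's underside (board x = 144 mm): 14 mm long in x, 76 mm wide in y; the pin stands in it with 2 mm play in x. A way out 18 mm wide on the board's middle line leads from it to the rear edge: the board comes out (-x) only with its middle line within 4 mm of the pin's y, else it stops hard after some 2 mm.
- plate_low: Lowest black microplate of the stack: flat slab 128 x 86 mm, 14.4 mm high in the stack. Origin: centre of its underside. Local z up; its long side is its x axis and lies along the stand's y.
- plate_mid: Middle black microplate of the stack: flat slab 128 x 86 mm, 14.4 mm high in the stack. Origin: centre of its underside. Local z up; its long side is its x axis and lies along the stand's y.
- plate_high: Uppermost black microplate of the stack: flat slab 128 x 86 mm, 14.4 mm high in the stack. Origin: centre of its underside. Local z up; its long side is its x axis and lies along the stand's y.
- rack: Grey perforated tip rack with black foot, 128 x 86 x 50 mm, 0.11 to 0.24 kg, standing on top of the plates. Origin: centre of its underside, 58 mm above the bench at the start and 52 mm when the stack has sunk into the stand.
- beaker: Bystander: small white beaker, 44 mm wide, 59 mm tall. Origin: centre of its underside.
- timer: Bystander: white bench timer lying flat, 68 x 62 x 19 mm. Origin: centre of its underside.
- pot: Bystander: white pot with a green lid, 46 mm wide, 72 mm tall. Origin: centre of its underside.

How it is judged:
By the outcome, as a careful person would: the job done as asked, in the order asked, and still so for the second after the job is handed in, with the robot touching nothing.
It also fails if it takes over 54 s, if anything falls off the work surface, if the arm or the gripper's body presses on something with over 40 N, if the wrist force passes 120 N, or if a joint passes its speed limit or range.

ROBOT

A 6-joint arm with a two-finger parallel gripper is mounted at the origin on a cart in front of the work surface, level with it; the furniture and walls round the work are solid. World frame = base frame: x ahead of the robot, y to its left, z up, the work surface at z = 0. Lengths are in m, angles in rad, forces in N, time in s.
With the tool pointing down it reaches from about 0.375 to 0.9 m from the base axis. Payload 3.1 kg.
Tool frame: the origin (TCP) lies midway between the tips of the shut fingers; the grasp point (between the pads) lies pinch_z behind it (pinch_z is the distance from the TCP to the grasp point, in m); y points along the fingers, z is the direction in which the jaws open and shut, and the axes are right-handed (so a half turn about y gives the same grasp; the last joint's range is limited). The gripper opens to 87 mm and grips with 3 to 60 N. Pads are 19 mm wide; open, the fingers measure 117 mm over their backs; the gripper's body (75 mm by 190 mm) begins 51 mm behind the grasp point.
Start: joints at [0.984, 0.527, 1.433, -0, 1.181, -0.178], TCP at [0.248, 0.573, 0.223] pointing down, gripper open.
Joint ranges: [-3.08, 3.08], [-0.75, 2.2], [0.22, 2.44], [-1.43, 4.57], [0, 2.65], [-2.85, 2.85]. Speed limits (rad/s): [2.79, 2.79, 3.14, 3.14, 3.14, 3.14].

INTERFACE

Orientations are given as a unit quaternion [x, y, z, w].
In Python, from rig import get_obs, camera, hand_in, pinch_z gives the robot as it stands. The module is installed in compiled form; this text tells all that it offers.
- The arm moves only by the tool arm_command, never from a script. Its argument "plan" is a list of rows, each a list of 2 entries, a list of its own where there are three numbers: the shift along the world's x, y, z in units of 25 mm (1.0 is 25 mm), then the turn about the world's z in units of 5 degrees (1.0 is 5 degrees). A call has 1 to 5 rows; each row is the pose to reach, as a shift and turn from the pose commanded when the call began; what a row does not reach only later rows make up. A row lasts 1/10 s, in which the tool goes at most 50 mm and 8.59 degrees, less where a joint would pass 70% of its speed; a pose out of reach is approached as far as the arm can. A call with a gripper value outside its range is refused whole. "fingers" is the opening, from -1 (shut) to 1 (fully open), set as the call begins (left out, the last holds). The fingers move at their own pace and stop on an object; "force" is the grip in N (left out, the last holds). Time passes only in rows, so rows that repeat a pose let the fingers close. It gives the time, the measured TCP pose, the force and the opening at its end, in the units of the state.
- get_obs(): the state, without advancing time (a new reading comes with each control period).
- camera(name): name is "scene" or "side" or "wrist"; returns a dict with "pixels" (480x640x3 uint8, red, green, blue), "camera_matrix" (3x3 intrinsics, pixels), "R" (3x3) and "t" (3): a world point X has camera coordinates R X + t. Camera axes: x right, y down, z forward; pixel columns grow to the right and rows downward; lengths in m; the calibration is good to about 2 mm. A picture is of the moment at which its call begins. There is no depth.
- hand_in(): hands the job in, once; it reports no verdict.
The state is a dict: "time": time; "q": joint angles; "joint_velocities": joint speeds; "joint_torque": joint torques, N m; "position": TCP position; "tool_rot": TCP orientation; "ft_force": force on the tool from outside, world axes, zero at the start; "moment": the same for the moment, N m; "grip_width": finger opening in m.
Only numpy, scipy, OpenCV 4.12 (cv2) and the standard library are available. Lean on these libraries where they do the work, as an engineer would, in place of code of your own. Each camera call takes 0.05 s, during which the arm holds its last target.

## Working session

There is one attempt and no reset: what is moved stays moved. The work goes in short steps, Python scripts to look and compute and a tool call to move; the robot and the scene stay as the last step left them, time stands still between calls to the robot, and variables do not carry over. Pictures are saved under pics/ and viewed, and the job is handed in when it is done.

Besides the shell and the picture viewer there is one more tool, called after "Emit:" as name([rows], argument=value, ...), one row to a line, values as JSON. arm_command: Moves the arm, as the interface text tells. Its arguments: {"type":"object","properties":{"plan":{"type":"array"},"fingers":{"type":"number"},"force":{"type":"number"}},"required":["plan"]}

```bash
mkdir -p pics
python3 - <<'E'
from rig import *
import cv2,numpy as np
print(get_obs(),pinch_z)
for n in("scene","side","wrist"):
    c=camera(n); cv2.imwrite(f"pics/{n}0.png",c["pixels"][:,:,::-1]); print(n,c["camera_matrix"].tolist(),np.round(c["R"],4).tolist(),c["t"])
E
```

```text
{'time': 0.0, 'q': array([ 9.83490237e-01,  5.28453867e-01,  1.43387580e+00, -2.45189920e-05,
        1.18140247e+00, -1.78497885e-01]), 'joint_velocities': array([-0.00036709,  0.00054963,  0.00045231, -0.00071972, -0.0018934 ,
        0.00141368]), 'joint_torque': array([-6.09911531e-04, -4.40040386e+01, -1.76589435e+01,  6.31066924e-02,
        5.83453313e-02, -1.58831922e-04]), 'position': array([0.24801938, 0.57289602, 0.22158762]), 'tool_rot': array([ 0.69309123, -0.14380301,  0.14325267, -0.69168195]), 'ft_force': array([-0.34146315, -0.29024759, -0.45322247]), 'moment': array([-0.00864648,  0.05100137, -0.0215533 ]), 'grip_width': 0.08700633837330614} 0.0187
scene [[473.17275297320543, 0.0, 321.1969501921608], [0.0, 473.17275297320543, 241.38611585316156], [0.0, 0.0, 1.0]] [[0.8854, -0.4645, -0.0192], [-0.26, -0.4606, -0.8487], [0.3854, 0.7564, -0.5285]] [-0.52159929  0.14898189  1.05859923]
side [[470.9432845415342, 0.0, 316.5571128802087], [0.0, 470.9432845415342, 238.1239601346458], [0.0, 0.0, 1.0]] [[0.6247, -0.7809, 0.0085], [-0.6632, -0.5362, -0.5222], [0.4123, 0.3206, -0.8528]] [-0.42597208  0.33761024  1.00683011]
wrist [[366.99243512592477, 0.0, 320.96230474761677], [0.0, 366.99243512592477, 238.1129341308681], [0.0, 0.0, 1.0]] [[0.3967, 0.9179, -0.0019], [0.8753, -0.3777, 0.3021], [0.2766, -0.1215, -0.9533]] [-0.62443646 -0.037234    0.39262272]
```

View pics/scene0.png

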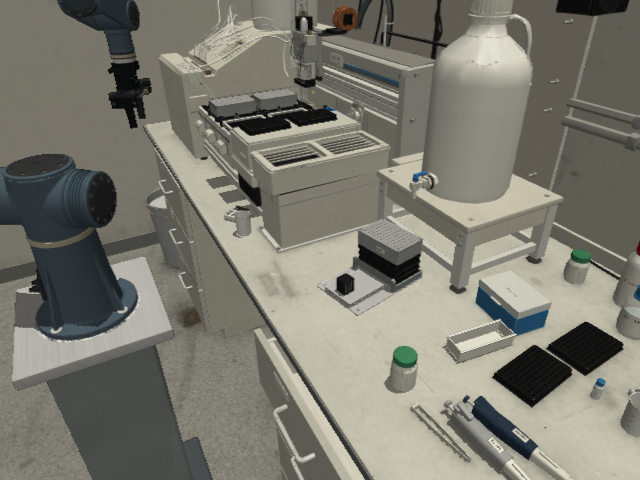

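View pics/side0.png

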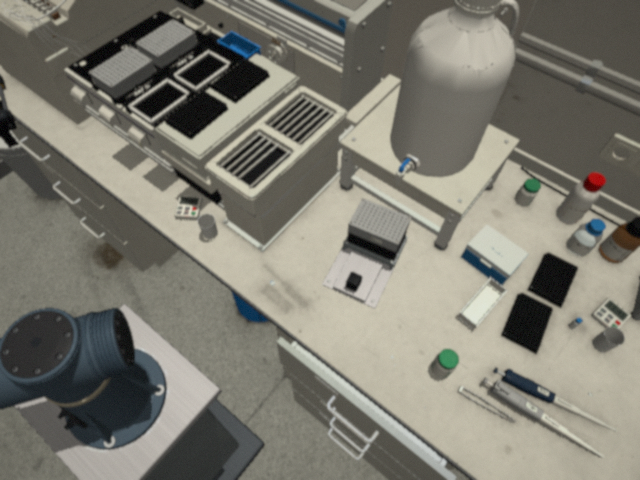

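View pics/wrist0.png

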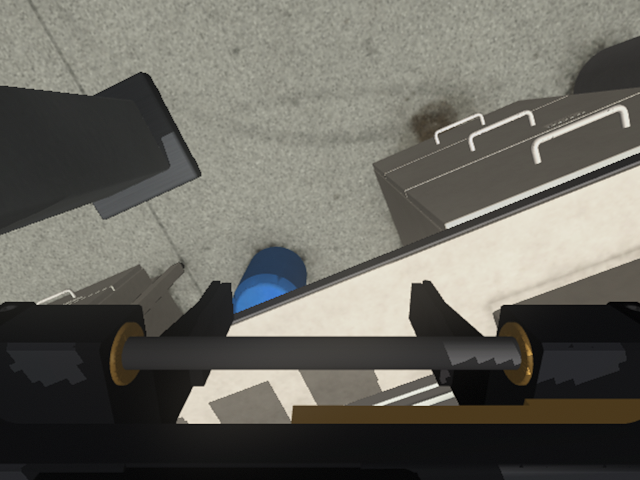

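The scene view shows the stand at about (375,275), with the grip at (346,284). In the side view the stand is at (370,255) and the grip at (353,282). The wrist camera doesn't see it yet, so I'm zooming in on these two views.

Run:
```python
import cv2,numpy as np
a=cv2.imread("pics/scene0.png")[205:325,300:440]; b=cv2.imread("pics/side0.png")[190:315,310:430]
a=cv2.resize(a,None,fx=5,fy=5,interpolation=cv2.INTER_CUBIC);cv2.imwrite("pics/sc_z.png",a)
b=cv2.resize(b,None,fx=4.8,fy=4.8,interpolation=cv2.INTER_CUBIC);cv2.imwrite("pics/si_z.png",b)
```

```text
(no output)
```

View pics/sc_z.png

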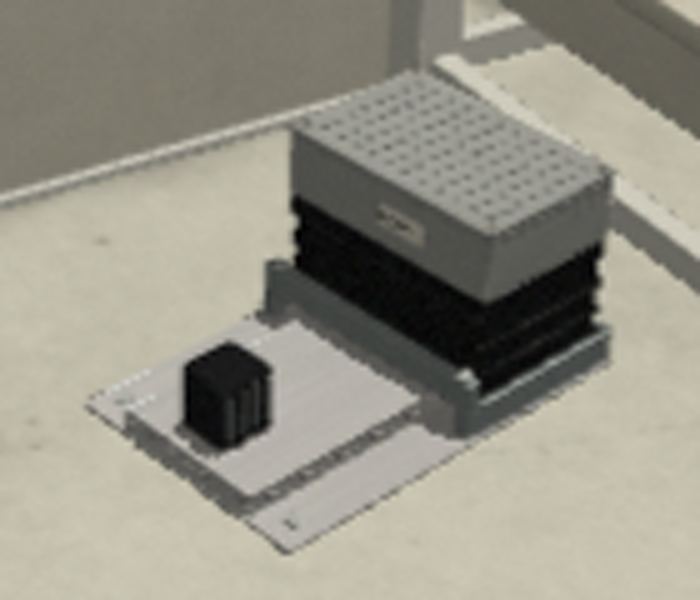

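View pics/si_z.png

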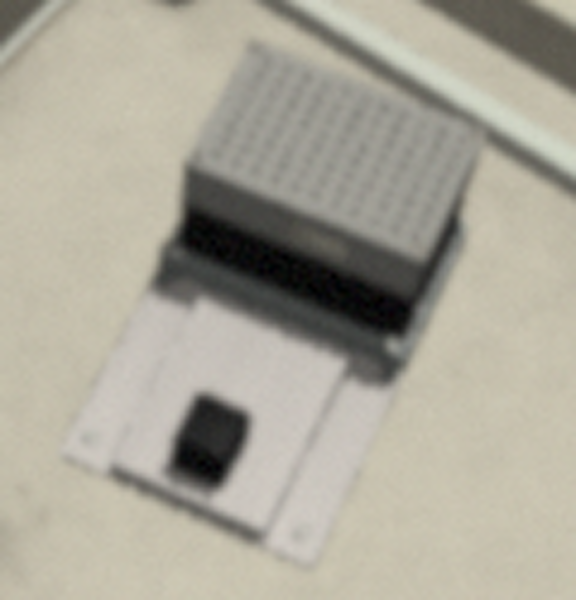

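```bash
cat > h.py <<'E'
import numpy as np
from rig import *
def cam(n):
    c=camera(n); return c
def ray(c,uv,z):
    d=c["R"].T@np.linalg.inv(c["camera_matrix"])@np.array([*uv,1.]); o=-c["R"].T@c["t"]
    return o+d*(z-o[2])/d[2]
E
python3 - <<'E'
from h import *
sc=cam("scene");si=cam("side")
A=lambda p:((p[0]+.5)/5-.5+300,(p[1]+.5)/5-.5+205)
B=lambda p:((p[0]+.5)/4.8-.5+310,(p[1]+.5)/4.8-.5+190)
for nm,p,q,z in [("baseFL",(88,403),(65,452),.003),("baseFR",(287,552),(310,567),.003),("rackRL",(415,70),(255,42),.108),("rackFL",(290,125),(190,160),.108),("rackFR",(490,232),(425,262),.108),("rackRR",(612,172),(485,130),.108),("boardFL",(127,413),(113,467),.015),("boardFR",(248,497),(268,530),.015)]:
    print(nm,np.round(ray(sc,A(p),z),4),np.round(ray(si,B(q),z),4))
E
```

```text
baseFL [ 0.4849 -0.1787  0.003 ] [ 0.4839 -0.179   0.003 ]
baseFR [ 0.5113 -0.3141  0.003 ] [ 0.5104 -0.3119  0.003 ]
rackRL [ 0.6868 -0.1421  0.108 ] [ 0.6848 -0.1411  0.108 ]
rackFL [ 0.606  -0.1572  0.108 ] [ 0.6062 -0.1583  0.108 ]
rackFR [ 0.6338 -0.279   0.108 ] [ 0.6301 -0.2809  0.108 ]
rackRR [ 0.711  -0.2651  0.108 ] [ 0.7129 -0.2618  0.108 ]
boardFL [ 0.49   -0.2082  0.015 ] [ 0.4877 -0.2062  0.015 ]
boardFR [ 0.5079 -0.2867  0.015 ] [ 0.5085 -0.2864  0.015 ]
```

Run:
```python
from h import *
from scipy.spatial.transform import Rotation as Ro
sc=cam("scene");si=cam("side")
for n,c,p in [("edge sc",sc,(270,330)),("edge sc",sc,(222,250)),("edge si",si,(282,335)),("edge si",si,(165,243)),("box corner si",si,(262,247)),("box sc",sc,(278,248))]:
    print(n,np.round(ray(c,p,0),3))
o=get_obs();M=Ro.from_quat(o["tool_rot"]).as_matrix();print(M.round(3),o["position"])
jaw=np.degrees(np.arctan2(M[1,2],M[0,2]));print("jaw yaw",jaw,"need",101.4,"or",-78.6)
```

```text
edge sc [ 0.33  -0.264  0.   ]
edge sc [0.337 0.084 0.   ]
edge si [ 0.324 -0.185  0.   ]
edge si [0.321 0.209 0.   ]
box corner si [0.469 0.008 0.   ]
box sc [0.47 0.02 0.  ]
[[ 0.918 -0.     0.398]
 [-0.398 -0.     0.918]
 [-0.    -1.    -0.001]] [0.2483147  0.57334958 0.22229687]
jaw yaw 66.57617737186214 need 101.4 or -78.6
```

Emit:
arm_command([
  [[0.56,-1.8,0.4],0.6],
  [[1.12,-3.6,0.8],1.2],
  [[1.68,-5.4,1.2],1.8],
  [[2.24,-7.2,1.6],2.4],
  [[2.8,-9.0,2.0],3.0],
], fingers=1)

```text
time: 0.85
position: [0.3186, 0.3468, 0.2731]
tool_rot: [-0.705, 0.051, -0.051, 0.705]
ft_force: [1.5, 0.6, -0.1]
grip_width: 0.0869
```

Emit:
arm_command([
  [[0.56,-1.8,0],0.6],
  [[1.12,-3.6,0],1.2],
  [[1.68,-5.4,0],1.8],
  [[2.24,-7.2,0],2.4],
  [[2.8,-9.0,0],3.0],
])

```text
time: 1.35
position: [0.3887, 0.1217, 0.2729]
tool_rot: [-0.706, -0.042, 0.041, 0.706]
ft_force: [0.7, 0.3, -0.1]
grip_width: 0.0867
```

Emit:
arm_command([
  [[0.5,-1.8,0],0.5],
  [[1.1,-3.6,0],0.96],
  [[1.6,-5.4,0],0.96],
  [[2.2,-7.2,-0.5],0.96],
  [[2.8,-9.0,-1.0],0.96],
])

```text
time: 1.85
position: [0.459, -0.1037, 0.2479]
tool_rot: [0.704, 0.071, -0.069, -0.703]
ft_force: [1.0, 0.5, 1.0]
grip_width: 0.0872
```

Emit:
arm_command([
  [[0.5,-1.3,-0.6],0],
  [[1.1,-2.7,-1.5],0],
  [[1.8,-4.1,-3.0],0],
  [[2.6,-5.4,-4.6],0],
  [[2.6,-5.4,-4.6],0],
])

```text
time: 2.35
position: [0.5234, -0.2392, 0.1282]
tool_rot: [-0.703, -0.068, 0.07, 0.705]
ft_force: [-1.0, 0.8, 0.5]
grip_width: 0.0874
```

Run:
```python
from h import *
import cv2
o=get_obs();print(o["time"],o["position"].round(4),o["q"].round(2),o["ft_force"].round(2))
for n in("scene","side","wrist"):
    c=cam(n);im=c["pixels"][:,:,::-1]
    if n=="scene": im=cv2.resize(im[150:330,270:450],None,fx=3,fy=3,interpolation=cv2.INTER_CUBIC)
    if n=="side": im=cv2.resize(im[150:330,270:450],None,fx=3,fy=3,interpolation=cv2.INTER_CUBIC)
    cv2.imwrite(f"pics/{n}1.png",im)
```

```text
2.35 [ 0.5234 -0.2392  0.1282] [-0.62  0.59  1.64 -0.    0.92 -2.39] [-1.    0.81  0.5 ]
```

View pics/wrist1.png

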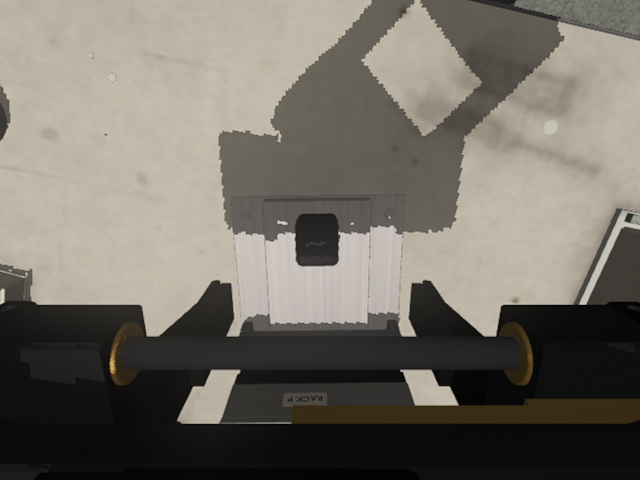

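View pics/side1.png

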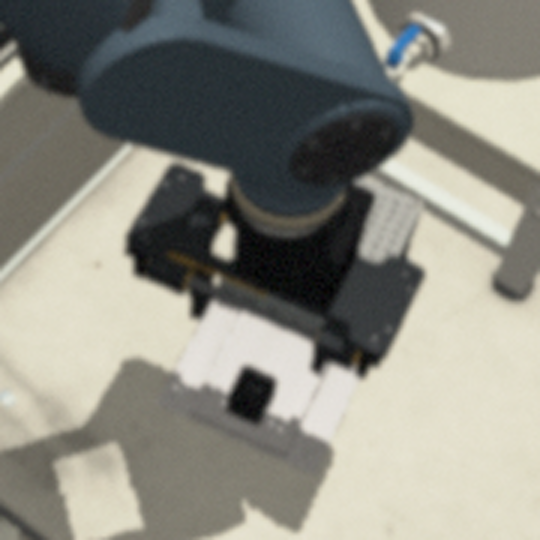

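Wrist view: the grip is at about (317,240). The board edges run vertically at columns 264 and 370, so the yaw is right. I'll check the position by casting rays.

Run:
```python
from h import *
from scipy.spatial.transform import Rotation as Ro
c=cam("wrist")
for n,p,z in [("bFL",(405,195),.003),("bFR",(233,196),.003),("brdL",(370,199),.015),("brdR",(264,199),.015),("brdL2",(368,320),.015),("brdR2",(266,321),.015),("gripT a",(296,250),.051),("gripT b",(338,250),.051),("top front edge",(317,214),.051),("rear",(317,266),.051)]:
    w=ray(c,p,z); d=w[:2]-np.array([.659,-.212]);t=np.radians(11.4)
    print(n,w.round(4),"stand",np.round([d@[np.cos(t),np.sin(t)],d@[-np.sin(t),np.cos(t)]],4))
M=Ro.from_quat(get_obs()["tool_rot"]).as_matrix();print(np.degrees(np.arctan2(M[1,2],M[0,2])))
```

```text
bFL [ 0.4827 -0.1745  0.003 ] stand [-0.1654  0.0716]
bFR [ 0.5108 -0.3101  0.003 ] stand [-0.1647 -0.0668]
brdL [ 0.4894 -0.2035  0.015 ] stand [-0.1646  0.0419]
brdR [ 0.5055 -0.2839  0.015 ] stand [-0.1646 -0.0402]
brdL2 [ 0.5925 -0.1801  0.015 ] stand [-0.0589  0.0444]
brdR2 [ 0.6107 -0.266   0.015 ] stand [-0.058  -0.0434]
gripT a [ 0.5289 -0.2523  0.051 ] stand [-0.1355 -0.0138]
gripT b [ 0.5231 -0.2233  0.051 ] stand [-0.1355  0.0158]
top front edge [ 0.5004 -0.2428  0.051 ] stand [-0.1615  0.0011]
rear [ 0.5379 -0.2354  0.051 ] stand [-0.1234  0.001 ]
101.39171584073313
```

Emit:
arm_command([
  [[0,0.04,-1.4],0],
  [[0,0.04,-2.8],0],
  [[0,0.04,-3.7],0],
  [[0,0.04,-4.2],0],
  [[0,0.04,-4.2],0],
])

```text
time: 3.05
position: [0.523, -0.2343, 0.0277]
tool_rot: [-0.703, -0.07, 0.071, 0.704]
ft_force: [-0.4, 0.6, 0.5]
grip_width: 0.0872
```

Emit:
arm_command([
  [[0,0,0],0],
  [[0,0,0],0],
  [[0,0,0],0],
  [[0,0,0],0],
  [[0,0,0],0],
], fingers=-1, force=25)

```text
time: 3.55
position: [0.5236, -0.2357, 0.0281]
tool_rot: [0.704, 0.07, -0.07, -0.703]
ft_force: [0.3, 0.6, -0.5]
grip_width: 0.0549
```

Emit:
arm_command([
  [[0,0,0],0],
  [[0,0,0],0],
])

```text
time: 3.75
position: [0.5234, -0.2355, 0.0276]
tool_rot: [0.704, 0.07, -0.07, -0.704]
ft_force: [0.1, 0.0, -0.9]
grip_width: 0.0394
```

Emit:
arm_command([
  [[0,-0.08,-0.1],0],
  [[0,-0.08,-0.2],0],
  [[0,-0.08,-0.2],0],
], fingers=0)

```text
time: 4.05
position: [0.5231, -0.2374, 0.022]
tool_rot: [-0.703, -0.07, 0.07, 0.704]
ft_force: [-0.0, -0.3, -0.1]
grip_width: 0.0434
```

Emit:
arm_command([
  [[0,0,0],0],
  [[0,0,0],0],
  [[0,0,0],0],
  [[0,0,0],0],
  [[0,0,0],0],
], fingers=-1)

```text
time: 4.55
position: [0.5235, -0.2377, 0.0225]
tool_rot: [0.704, 0.07, -0.07, -0.704]
ft_force: [-0.9, -0.8, -1.1]
grip_width: 0.0299
```

Run:
```python
from h import *
o=get_obs();print(o["time"],o["position"].round(4),o["ft_force"].round(2),o["moment"].round(3),o["grip_width"])
```

```text
4.55 [ 0.5235 -0.2377  0.0225] [-0.91 -0.8  -1.11] [-0.094  0.097 -0.124] 0.02986721956223306
```

Emit:
arm_command([
  [[-0.03,0.15,0],0],
  [[-0.06,0.3,0],0],
  [[-0.09,0.45,0],0],
  [[-0.09,0.45,0],0],
])

```text
time: 4.95
position: [0.5215, -0.2261, 0.0227]
tool_rot: [0.704, 0.07, -0.07, -0.703]
ft_force: [1.4, -2.2, -2.6]
grip_width: 0.0296
```

Emit:
arm_command([
  [[-0.04,-0.01,0],0],
  [[-0.08,-0.016,0],0],
  [[-0.12,-0.024,0],0],
  [[-0.12,-0.024,0],0],
])

```text
time: 5.35
position: [0.5183, -0.2267, 0.0226]
tool_rot: [-0.704, -0.07, 0.07, 0.704]
ft_force: [3.1, -1.8, -3.2]
grip_width: 0.0302
```

Emit:
arm_command([
  [[-0.04,-0.01,0],0],
  [[-0.08,-0.016,0],0],
  [[-0.12,-0.024,0],0],
  [[-0.12,-0.024,0],0],
])

```text
time: 5.75
position: [0.5148, -0.2272, 0.0225]
tool_rot: [-0.703, -0.07, 0.07, 0.704]
ft_force: [2.4, 0.9, -0.8]
grip_width: 0.0298
```

Emit:
arm_command([
  [[-0.1,-0.02,0],0],
  [[-0.2,-0.04,0],0],
  [[-0.3,-0.06,0],0],
  [[-0.4,-0.08,0],0],
  [[-0.4,-0.08,0],0],
])

```text
time: 6.25
position: [0.5047, -0.2296, 0.0226]
tool_rot: [-0.704, -0.07, 0.07, 0.704]
ft_force: [2.8, -0.0, -2.1]
grip_width: 0.0298
```

Run:
```python
from h import *
import cv2
o=get_obs();print(o["time"],o["position"].round(4),o["ft_force"].round(2),o["moment"].round(3))
for n in("scene","side"):
    c=cam(n);im=c["pixels"][:,:,::-1]
    im=cv2.resize(im[160:330,270:450],None,fx=3,fy=3,interpolation=cv2.INTER_CUBIC)
    cv2.imwrite(f"pics/{n}2.png",im)
c=cam("wrist");cv2.imwrite("pics/wrist2.png",c["pixels"][:,:,::-1])
```

```text
6.25 [ 0.5047 -0.2296  0.0226] [ 2.85 -0.02 -2.06] [-0.013 -0.484 -0.064]
```

View pics/scene2.png

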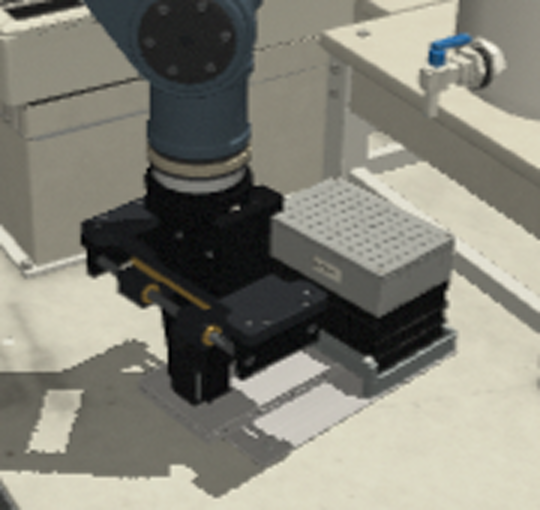

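View pics/wrist2.png

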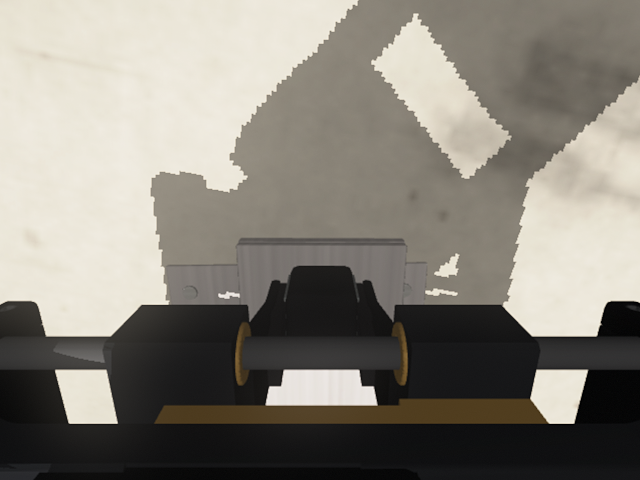

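The board came free at +11.5 mm and the pull takes only about 3 N. The scene view shows the stack still upright at crop (365,275). In the wrist view the board front at row 240 is past the base front at row 265. I'll keep drawing it out.

Emit:
arm_command([
  [[-0.3,-0.06,0],0],
  [[-0.7,-0.14,0],0],
  [[-1.1,-0.22,0],0],
  [[-1.5,-0.3,0],0],
  [[-1.9,-0.38,0],0],
])

```text
time: 6.9
position: [0.4559, -0.2388, 0.0226]
tool_rot: [-0.703, -0.07, 0.071, 0.704]
ft_force: [2.3, -0.2, 0.3]
grip_width: 0.0302
```

Emit:
arm_command([
  [[-0.4,-0.08,0],0],
  [[-0.8,-0.16,0],0],
  [[-1.2,-0.24,0],0],
  [[-1.6,-0.32,0],0],
  [[-1.65,-0.33,0],0],
])

```text
time: 7.4
position: [0.4145, -0.2468, 0.0226]
tool_rot: [-0.703, -0.069, 0.07, 0.704]
ft_force: [-0.8, 1.5, 0.9]
grip_width: 0.0302
```

Run:
```python
from h import *
import cv2
o=get_obs();print(o["time"],o["position"].round(4),o["ft_force"].round(2),o["moment"].round(3))
for n in("scene","side"):
    c=cam(n);im=c["pixels"][:,:,::-1]
    im=cv2.resize(im[160:330,270:450],None,fx=3,fy=3,interpolation=cv2.INTER_CUBIC)
    cv2.imwrite(f"pics/{n}3.png",im)
```

```text
7.4 [ 0.4145 -0.2468  0.0226] [-0.84  1.46  0.93] [ 0.198 -0.028  0.118]
```

View pics/scene3.png

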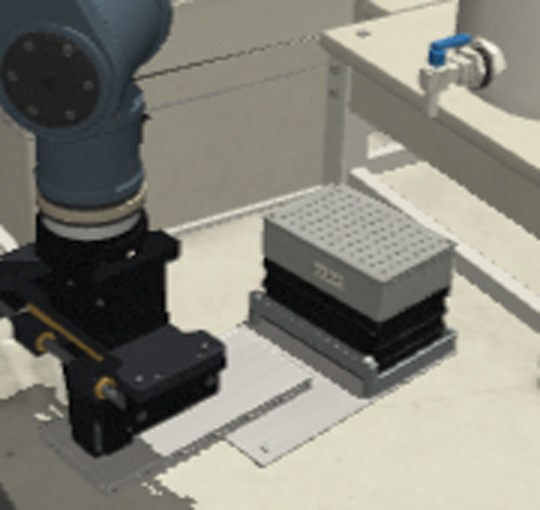

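View pics/side3.png

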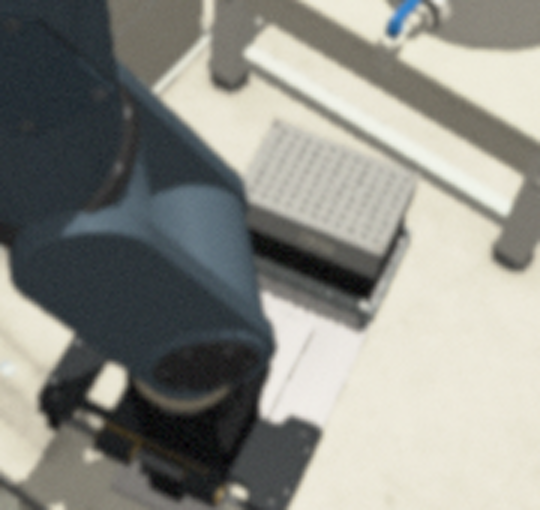

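The stack has sunk in the stand and the board's rear edge is 22 mm clear of the bar. Releasing and lifting away now.

Emit:
arm_command([
  [[0,0,0],0],
  [[0,0,0],0],
  [[0,0,0],0],
  [[0,0,0],0],
  [[0,0,0],0],
], fingers=0.6)

```text
time: 8.0
position: [0.4166, -0.2471, 0.0225]
tool_rot: [0.704, 0.07, -0.07, -0.704]
ft_force: [0.2, -0.6, 0.7]
grip_width: 0.0618
```

Emit:
arm_command([
  [[0,0,0.4],0],
  [[0,0,1.2],0],
  [[0,0,2.4],0],
  [[0,0,4.0],0],
  [[0,0,5.6],0],
])

```text
time: 8.5
position: [0.4159, -0.2468, 0.1643]
tool_rot: [-0.703, -0.07, 0.07, 0.704]
ft_force: [0.7, -1.0, 0.0]
grip_width: 0.0695
```

Emit:
arm_command([
  [[0,1.5,0.5],0],
  [[0,3.3,1],0],
  [[0,5.1,1],0],
  [[0,6.9,1],0],
  [[0,8.7,1],0],
])

```text
time: 9.0
position: [0.4161, -0.0281, 0.1885]
tool_rot: [0.704, 0.07, -0.069, -0.703]
ft_force: [-0.4, -0.3, -0.6]
grip_width: 0.0696
```

Run:
```python
from h import *
import cv2
o=get_obs();print(o["time"],o["position"].round(4),o["ft_force"].round(2),o["grip_width"])
c=cam("scene");im=c["pixels"][:,:,::-1];cv2.imwrite("pics/scene4f.png",im)
cv2.imwrite("pics/scene4.png",cv2.resize(im[205:345,280:440],None,fx=4,fy=4,interpolation=cv2.INTER_CUBIC))
c=cam("side");im=c["pixels"][:,:,::-1];cv2.imwrite("pics/side4f.png",im)
cv2.imwrite("pics/side4.png",cv2.resize(im[190:330,290:430],None,fx=4,fy=4,interpolation=cv2.INTER_CUBIC))
```

```text
9.0 [ 0.4161 -0.0281  0.1885] [-0.42 -0.33 -0.59] 0.06956737953959946
```

View pics/scene4.png

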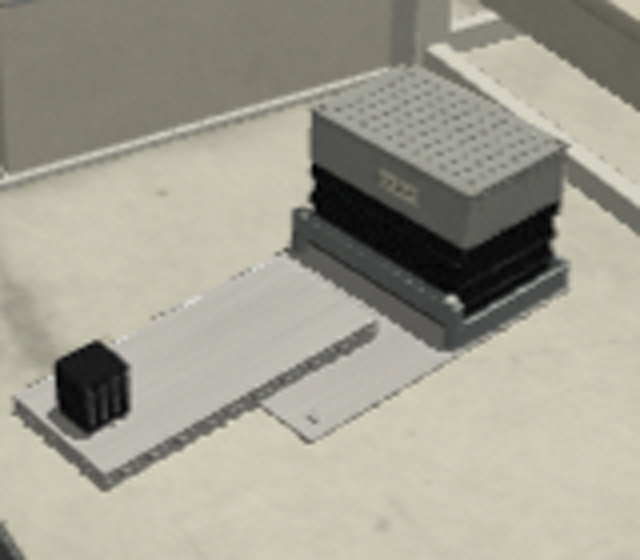

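View pics/side4.png

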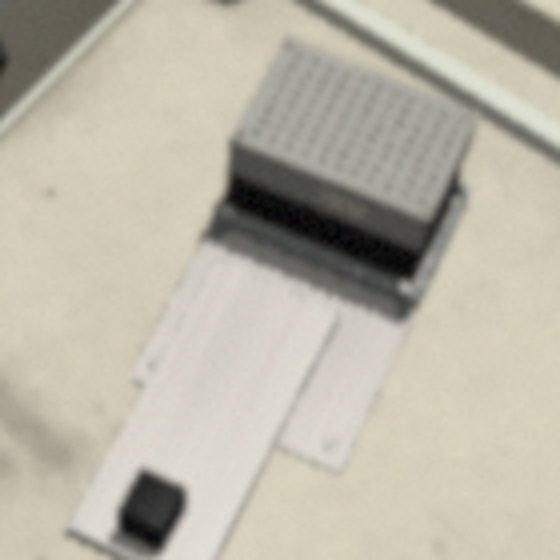

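The board lies clear of the bar (scene crop: rear edge near (380,322), bar foot near (450,345)) and the stack looks upright. I'll check the rack-top corners across the two views.

Run:
```python
from h import *
import cv2
sc=cam("scene");si=cam("side")
P=lambda c:c["camera_matrix"]@np.c_[c["R"],c["t"]]
A=lambda p:((p[0]+.5)/4-.5+280,(p[1]+.5)/4-.5+205)
B=lambda p:((p[0]+.5)/4-.5+290,(p[1]+.5)/4-.5+190)
t=np.radians(11.4);L=[]
for n,a,b in [("RL",(412,65),(290,38)),("FL",(311,109),(233,143)),("FR",(470,195),(430,222)),("RR",(568,147),(476,118))]:
    a=A(a);b=B(b);X=cv2.triangulatePoints(P(sc),P(si),np.array(a),np.array(b)).ravel();X=X[:3]/X[3];L.append(X)
    w=(ray(sc,a,.102)+ray(si,b,.102))/2;d=w[:2]-[.659,-.212]
    print(n,X.round(4),"plane .102 stand",np.round([d@[np.cos(t),np.sin(t)],d@[-np.sin(t),np.cos(t)]],4))
print(np.mean(L,0))
a=cv2.imread("pics/scene0.png");b=cv2.imread("pics/scene4f.png")
d=(cv2.absdiff(a,b).max(2)>60).astype(np.uint8);d=cv2.morphologyEx(d,cv2.MORPH_OPEN,np.ones((3,3)))
n,_,s,_=cv2.connectedComponentsWithStats(d);print(s[1:][s[1:,4]>15])
```

```text
RL [ 0.6892 -0.1381  0.0985] plane .102 stand [0.0408 0.0642]
FL [ 0.6035 -0.1582  0.1023] plane .102 stand [-0.0434  0.0642]
FR [ 0.6313 -0.2795  0.1022] plane .102 stand [-0.0401 -0.0603]
RR [ 0.7135 -0.2597  0.0969] plane .102 stand [ 0.0392 -0.0599]
[ 0.65937995 -0.20885799  0.09996864]
[[  45    0   71  172 8864]
 [ 120    0   19   55  739]
 [ 152    0  117  103 5798]
 [ 116   61   35   67 1390]
 [ 248  118   14    5   52]
 [ 222  127   73   75 2226]
 [  87  175   29   53 1070]
 [   0  225   29   23  463]
 [  32  242   11    6   50]
 [ 227  246   52   43  995]
 [ 112  258   45   34  874]
 [ 358  270   24   16   93]
 [ 325  274   29   29  434]
 [ 293  291   20   24  373]
 [  15  292   28   36  729]
 [ 364  295    5    4   16]
 [ 319  305   24   14   95]
 [ 347  304    6    4   21]
 [ 286  309   25   18  103]
 [ 312  319    5    4   17]
 [  23  329   54   20  522]]
```

View pics/scene4f.png

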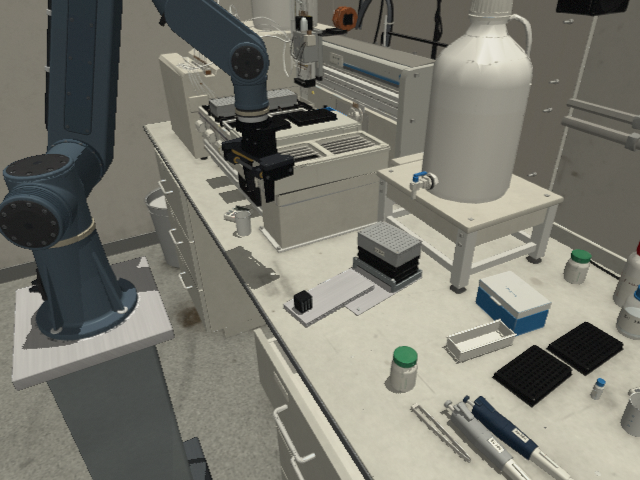

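Run:
```python
from h import *
import cv2
sc=cam("scene");si=cam("side")
P=lambda c:c["camera_matrix"]@np.c_[c["R"],c["t"]]
A=lambda p:((p[0]+.5)/5-.5+300,(p[1]+.5)/5-.5+205)
B=lambda p:((p[0]+.5)/4.8-.5+310,(p[1]+.5)/4.8-.5+190)
for n,p,q in [("RL",(415,70),(255,42)),("FL",(290,125),(190,160)),("FR",(490,232),(425,262)),("RR",(612,172),(485,130))]:
    X=cv2.triangulatePoints(P(sc),P(si),np.array(A(p)),np.array(B(q))).ravel();print(n,(X[:3]/X[3]).round(4))
# same zoom of before/after side by side
a=cv2.imread("pics/scene0.png")[210:300,340:430];b=cv2.imread("pics/scene4f.png")[210:300,340:430]
cv2.imwrite("pics/cmp.png",cv2.resize(np.hstack([a,b]),None,fx=4.4,fy=4.4,interpolation=cv2.INTER_CUBIC))
```

```text
RL [ 0.6866 -0.1409  0.107 ]
FL [ 0.6054 -0.1586  0.109 ]
FR [ 0.6305 -0.2815  0.1098]
RR [ 0.7149 -0.261   0.1048]
```

View pics/cmp.png

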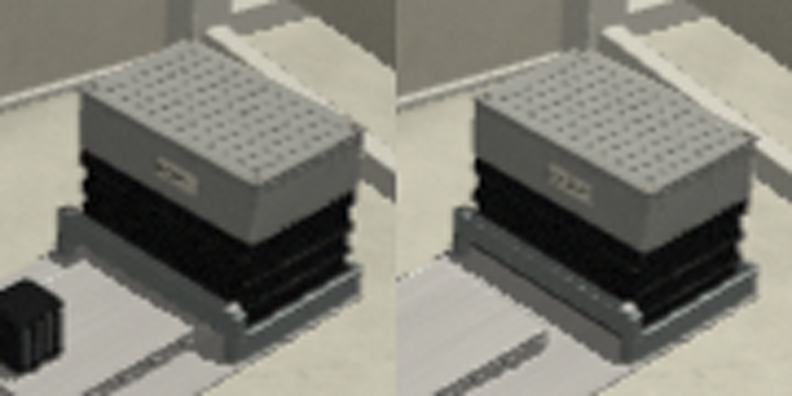

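```bash
python3 -c "
from rig import *
hand_in();print(get_obs()['time'])"
```

```text
the job is handed in; nothing more can be done
the job is handed in; nothing more can be done
```

The board is out and lying free, the stack has sunk into the stand, and I handed the job in just after 9 s on the robot's clock.

**What I did:** I gripped the block at 25 N and shifted the board about 11.5 mm to the stand's left (+y). It came free on the first light pull, at about 3 N. I drew it out until its origin was about 246 mm from the stand's, past the 228 mm it needs. Then I opened the fingers, lifted off and moved the arm away.

**Last checks:**
- **Board:** its rear edge is about 22 mm in front of the bar. It lies flat and unheld, but its rear half still rests on the stand's 3 mm base plate, because pulling it fully off would have run past the bench edge.
- **Stack:** it is upright and square in the stand. The rack's top corners dropped about 7 mm at the front and 8 mm at the rear, against the 6 mm expected.
- **Disagreement:** the two-camera measurement put the rear corners about 4.6 mm lower than the front. The same measurement before the pull gave about 3.5 mm, so I took most of it as picking and calibration error. The remaining change of about 1 mm is within the measuring error.
- **Other things on the bench:** in the scene picture they look where they were. The image changes I looked at came from the arm, its shadow, and the board and stack.

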